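# Slide the cup board into its locating notches

## Robot

A 7-joint arm with a two-finger parallel gripper is mounted at the origin on the work surface. World frame = base frame: x ahead of the robot, y to its left, z up, the work surface at z = 0. Lengths are in m, angles in rad, forces in N, time in s.
With the tool pointing down it reaches from about 0.4 to 0.85 m from the base axis. Payload 10.4 kg.
Tool frame: the origin (TCP) lies between the finger pads; the fingertips stand ahead of it and the grasp point (between the pads) lies 6 mm ahead of it (finger_overhang is the z of the fingertips in the tool frame, in m); z points along the fingers, y is the direction in which the jaws open and shut (so a half turn about z gives the same grasp; the last joint's range is limited). The gripper opens to 85 mm and grips with 20 to 120 N. Pads are 22 mm wide; open, the fingers measure 114 mm over their backs; the gripper's body (76 mm by 85 mm) begins 54 mm behind the grasp point. The pads swing forward as they close: fully open they stand 13 mm farther back than shut.
Start: joints at [1.195, 0.332, -0.065, 1.46, 0.022, 1.35, -0.088], TCP at [0.216, -0.587, 0.256] pointing down, gripper open.
Joint ranges: [-2.6, 2.6], [-0.5, 2.12], [-1.47, 1.34], [0.16, 2.42], [-1.27, 4.41], [0.06, 2.06], [-2.6, 2.6]. Speed limits (rad/s): [2.22, 2.22, 2.79, 2.79, 3.14, 3.14, 3.14].

## Interface

Orientations are given as a unit quaternion [x, y, z, w].
In Python, from workcell import * gives the robot as it stands.
- The arm moves only by the shell command python3 -m creep 'ROWS' [FORCE]. ROWS is JSON, a list of rows, each a list of 7 numbers: the turn, a rotation vector about the tool's x, y, z in rad, then the shift along the tool's x, y, z in mm, then the closure in counts, from 0 (fully open) to 255 (shut). In form: [[wx, wy, wz, dx, dy, dz, claw], ...]. A call has 1 to 8 rows; each row shifts and turns the commanded pose from where the row before left it, along the tool's axes as they then stand; what a row does not reach is not made up. A row lasts 1/10 s, in which the tool goes at most 50 mm and 8.59 degrees, less where a joint would pass 70% of its speed; a pose out of reach is approached as far as the arm can. A call is refused whole if a number of a shift passes 50 or a number of a turn 0.15, either way. A call with a gripper value outside its range is refused whole. The fingers move at their own pace and stop on an object; FORCE is the grip in N (left out, the last holds). Time passes only in rows, so rows that do not move let the fingers close. It gives the time, the measured TCP pose, the force and the opening at its end, in the units of the state.
- get_obs(): the state, without advancing time (a new reading comes with each control period).
- camera(name): name is "scene" or "top" or "wrist"; returns (picture, depth): 480x640x3 uint8, blue, green, red; 480x640 float32, m along the optical axis (not along the pixel's ray), 0 where there is no reading.
- camera_model(name): a dict with "camera_matrix" (3x3 intrinsics, pixels), "R" (3x3) and "t" (3): a world point X has camera coordinates R X + t; the wrist camera has in their place "mount" (4x4, takes a point from camera to tool coordinates, whose origin is the TCP and whose axes are the flange's). Camera axes: x right, y down, z forward; pixel columns grow to the right and rows downward; lengths in m; the calibration is good to about 2 mm. A picture is of the moment at which its call begins: read the wrist's pose just before it. camera_model takes no time and is no camera call.
- hand_in(): hands the job in, once; it reports no verdict.
The state is a dict: "clock": time; "joint_pos": joint angles; "joint_velocities": joint speeds; "tau": joint torques, N m; "position": TCP position; "ee_rot": TCP orientation; "ft_force": force on the tool from outside, world axes, zero at the start; "torque": the same for the moment, N m; "grip_width": opening from 0.0 (shut) to 1.0 (fully open).
Only numpy, scipy, OpenCV 4.12 (cv2) and the standard library are available. Lean on these libraries where they do the work, as an engineer would, in place of code of your own. Each camera call takes 0.05 s, during which the arm holds its last target.

## Task

With a fingertip, gently push the wooden cup board along its rails, towards your left as seen from the robot, until you feel it drop into the locating notches, so that it lies flat down on the rails with the white bowl still standing on it, then move clear. Only push the board: do not lift it, tip it or shove it hard, do not touch the bowl that rides on it, and leave the other bowl, the cup, the tin and the spoon where they are.

Things in the scene. Friction and masses are not known exactly. Their poses are not given: they have to be found in the camera images.
- rails: Fixed wooden base 440x170x12 mm with two aluminium rails (tops 28 mm above the table, |y| 32 to 60 mm, empty between them) and steel side guides (tops 40 mm up, 2 mm play each side). Origin: on the table, centre line, below the seated board's centre. +x: the way to push; z up. Rails run x -260 to +160 mm, no end stops. Notches 24 mm long: inner rail halves at x +80, outer halves at x -80 mm.
- board: Loose brown wooden board 200 (its x, forward) x130x18 mm, 0.3-0.55 kg, 2 to 6 N to slide, on four 7 mm feet. Origin: its centre, at foot level; wood 7 to 25 mm above it. Starts 50 to 130 mm behind its seat, origin 28 mm above the table. Within about 4 mm of the rails' origin all feet drop at once into the notches: wood lies on the rails, origin 21 mm up, and the notch walls stop it.
- push_edge (a point): Centre of the board's rear end face (100 mm behind the board's origin, 16 mm above it, in the middle of the 18 mm thick, 130 mm wide face): the place to push, towards the board's +x.
- bowl: Loose white ceramic tasting bowl, 90 mm across the rim, 55 mm high, standing on the board about 30 mm ahead of the board's centre. Origin: centre of its underside. It must ride along and must not be touched.
- spare_bowl: Bystander: a like white bowl, 90 mm across, 55 mm high, standing on the table beside the rails. Origin: centre of its underside.
- cup: Bystander: green tasting cup, 72 mm across, 85 mm high, on the table beside the rails. Origin: centre of its underside.
- tin: Bystander: steel tin with a cardboard-brown label, 76 mm across, 110 mm high, on the table beside the rails. Origin: centre of its underside.
- spoon: Bystander: steel spoon 160 mm long lying on the table on the robot's side of the rails, roughly along them. Origin: on its underside near its middle, x towards the bowl of the spoon.
Things that resemble listed ones, but are neither listed nor needed, are in the scene too. There is more than one size of the board; the job needs the largest.

How it is judged:
At the end, for the whole second after the job is handed in: Board in its notches: origin within 7 mm of the rails' origin along the rails, under 23.5 mm above the table, level within 0.02 rad, at rest; the white bowl upright on the board; spare bowl, cup, tin and spoon within 15 mm of where they stood (x of board in the frame of rails between -0.007 and 0.007 m and z of board in the frame of rails below 0.0235 m and angle between board's own z axis and vertical below 0.02 rad and linear speed of board below 0.01 m/s and angle between bowl's own z axis and vertical below 0.1 rad and linear speed of bowl below 0.02 m/s and x of bowl in the frame of board between -0.06 and 0.085 m and y of bowl in the frame of board between -0.05 and 0.05 m and z of bowl in the frame of board between 0.02 and 0.03 m and distance of each of spare_bowl, cup, tin, spoon from where it was at the start of the episode below 0.015 m); the robot touches nothing.
It fails at once if the board was lifted off its rails or tipped up (z of board in the frame of rails above 0.038 m or angle between board's own z axis and vertical above 0.12 rad).
It fails at once if the board was shoved or pressed hard (over 60 N) (contact force between any of the fingers, the arm and board above 60 N).
It fails at once if the robot touched the bowl on the board (contact force between any of the fingers, the arm and bowl above 0.3 N).
It fails at once if the bowl fell over or left the board (angle between bowl's own z axis and vertical above 0.3 rad or z of bowl in the frame of board above 0.04 m or z of bowl in the frame of board below 0.015 m).
It fails at once if a bystander was moved (distance of any of spare_bowl, cup, tin, spoon from where it was at the start of the episode above 0.02 m).
It also fails if it takes over 40 s, if anything falls off the work surface, if the arm or the gripper's body presses on something with over 40 N, if the wrist force passes 120 N, or if a joint passes its speed limit or range.

## Working session

There is one attempt and no reset: what is moved stays moved. The work goes in short steps, Python scripts to look and compute and a shell command to move; the robot and the scene stay as the last step left them, time stands still between calls to the robot, and variables do not carry over. Pictures are saved under pics/ and viewed, and the job is handed in when it is done.

```bash
mkdir -p pics; python3 - <<'E'
from workcell import *
import cv2, numpy as np
o=get_obs(); print({k:np.round(v,3) for k,v in o.items()})
for n in ("scene","top"):
    p,d=camera(n); cv2.imwrite(f"pics/{n}0.png",p); np.save(f"pics/{n}0.npy",d)
    m=camera_model(n); print(n,{k:np.round(v,4).tolist() for k,v in m.items()})
try: print(finger_overhang)
except Exception as e: print(e)
E
```

```text
{'clock': np.float64(0.0), 'joint_pos': array([ 1.195,  0.333, -0.065,  1.461,  0.022,  1.35 , -0.089]), 'joint_velocities': array([-0.002, -0.   ,  0.001,  0.001, -0.001, -0.   ,  0.   ]), 'tau': array([-0.0000e+00, -6.2545e+01,  4.9000e-02, -3.9160e+01,  1.6000e-02,
        1.0000e-02, -0.0000e+00]), 'position': array([ 0.216, -0.586,  0.256]), 'ee_rot': array([ 0.984,  0.175, -0.   , -0.001]), 'ft_force': array([ 0.396, -0.269,  0.806]), 'torque': array([ 0.02 , -0.023,  0.054]), 'grip_width': np.float64(1.0)}
scene {'camera_matrix': [[446.0207, 0.0, 317.5849], [0.0, 446.0207, 233.6166], [0.0, 0.0, 1.0]], 'R': [[0.4971, 0.8677, 0.0043], [0.5192, -0.2935, -0.8027], [-0.6952, 0.4013, -0.5964]], 't': [-0.3289, -0.2153, 1.3341]}
top {'camera_matrix': [[505.0818, 0.0, 314.8012], [0.0, 505.0818, 230.5109], [0.0, 0.0, 1.0]], 'R': [[-0.0023, -0.9999, -0.0099], [-0.9966, 0.0031, -0.0819], [0.0819, 0.0096, -0.9966]], 't': [0.081, 0.5917, 0.9492]}
0.025
```

View pics/scene0.png

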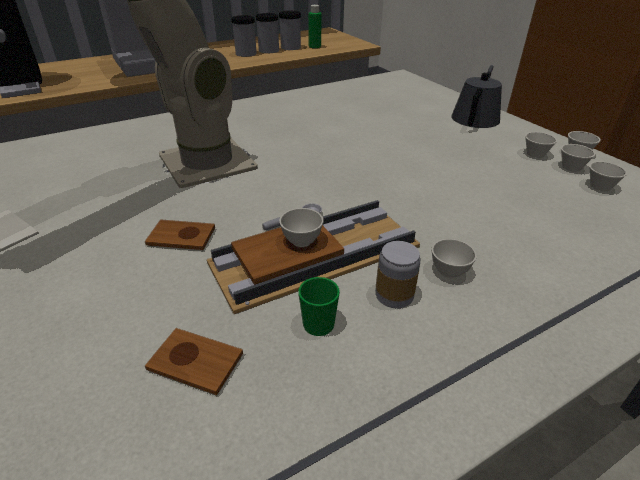

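View pics/top0.png

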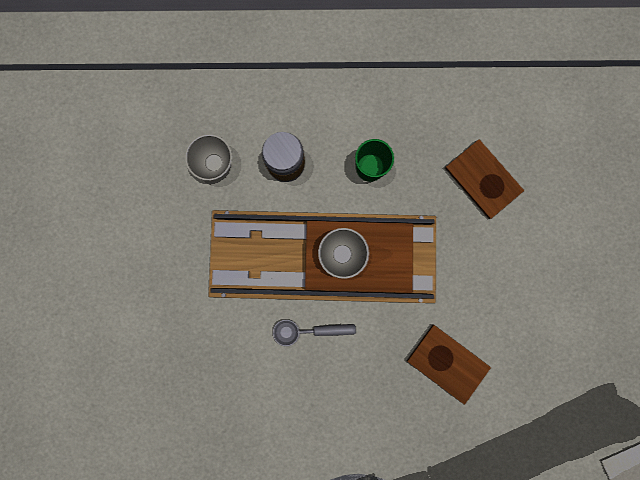

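The picture shows three brown boards in the top view: one on the rails at (358,256), carrying the bowl, and two loose ones at (484,178) and (448,363). The one on the rails is the largest. The bowl on the board is at (343,253), and the spare bowl is at (209,158). I'll check this in a close crop and measure it.

```bash
cat > h.py <<'E'
import cv2, numpy as np
from workcell import *
def ray(n,uv,z):
    m=camera_model(n);K=np.array(m["camera_matrix"]);R=np.array(m["R"]);t=np.array(m["t"])
    uv=np.atleast_2d(uv).astype(float)
    d=(R.T@np.linalg.inv(K)@np.c_[uv,np.ones(len(uv))].T).T; c=-R.T@t
    return c+d*((z-c[2])/d[:,2])[:,None]
E
python3 - <<'E'
from h import *
p=cv2.imread("pics/top0.png"); d=np.load("pics/top0.npy")
cv2.imwrite("pics/crop0.png",cv2.resize(p[200:310,200:450],None,fx=3.2,fy=3.2,interpolation=cv2.INTER_CUBIC))
hsv=cv2.cvtColor(p,cv2.COLOR_BGR2HSV)
for uv in [(390,250),(425,255),(424,283),(260,240)]: print(uv,hsv[uv[1],uv[0]],d[uv[1],uv[0]])
wood=cv2.inRange(hsv,(3,90,40),(18,255,255))
dark=wood&cv2.inRange(hsv,(0,0,0),(180,255,135))
for nm,m in(("wood",wood),("dark",dark)):
    cs,_=cv2.findContours(m,cv2.RETR_EXTERNAL,cv2.CHAIN_APPROX_SIMPLE)
    for c in cs:
        if cv2.contourArea(c)>1500: print(nm,cv2.contourArea(c),np.round(cv2.minAreaRect(c)[0]),np.round(cv2.boxPoints(cv2.minAreaRect(c)),1).tolist())
E
```

```text
(390, 250) [ 12 198  90] 0.9427948
(425, 255) [ 16 143 137] 0.98133564
(424, 283) [120   5 151] 0.9614965
(260, 240) [ 16 147 134] 0.98594904
wood 3190.0 [449. 364.] [[406.29998779296875, 361.0], [433.79998779296875, 324.29998779296875], [491.5, 367.6000061035156], [464.0, 404.29998779296875]]
wood 16144.0 [323. 256.] [[208.5, 296.6000061035156], [210.89999389648438, 209.8000030517578], [437.29998779296875, 216.10000610351562], [434.8999938964844, 302.8999938964844]]
wood 2930.0 [485. 178.] [[445.3999938964844, 166.39999389648438], [478.70001220703125, 137.6999969482422], [524.0, 190.10000610351562], [490.70001220703125, 218.89999389648438]]
dark 3190.0 [449. 364.] [[406.29998779296875, 361.0], [433.79998779296875, 324.29998779296875], [491.5, 367.6000061035156], [464.0, 404.29998779296875]]
dark 9611.0 [322. 259.] [[210.0, 216.0], [435.0, 216.0], [435.0, 302.0], [210.0, 302.0]]
dark 2930.0 [485. 178.] [[445.3999938964844, 166.39999389648438], [478.70001220703125, 137.6999969482422], [524.0, 190.10000610351562], [490.70001220703125, 218.89999389648438]]
```

View pics/crop0.png

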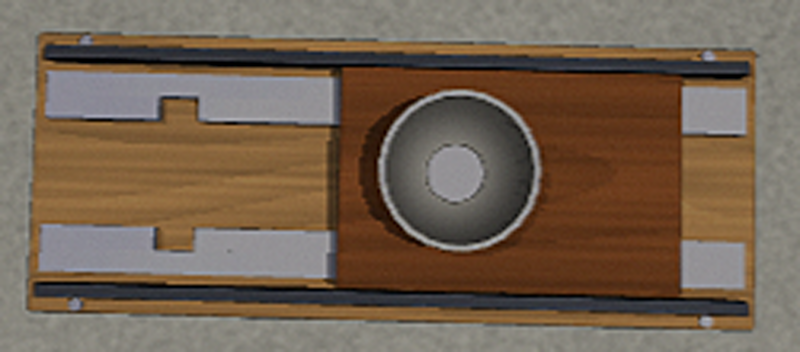

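The close crop confirms the board on the rails: rear edge at about column 413, rows 225–292, and front edge at about column 306. The notches in the inner rail halves are at about columns 249–262.

```bash
python3 - <<'E'
from h import *
f=lambda c:np.array(c)/3.2+[200,200]-0.35
B=ray("top",f([[682,80],[682,294],[336,284],[341,67]]),0.053); print("board",B.round(4).tolist(),[np.linalg.norm(B[i]-B[(i+1)%4]).round(4) for i in range(4)])
N=ray("top",f([[160,97],[198,97],[156,250],[195,250]]),0.028); print("notch",N.round(4).tolist())
R=ray("top",f([[46,71],[746,87],[746,289],[39,271]]),0.028);print("rails",R.round(4).tolist(),[np.linalg.norm(R[i]-R[(i+1)%4]).round(4) for i in range(4)])
Ba=ray("top",[[208.5, 296.6], [210.9, 209.8], [437.3, 216.1], [434.9, 302.9]],0.012);print("base",Ba.round(4).tolist())
ax=(R[0]+R[3]-R[1]-R[2])[:2];ax/=np.linalg.norm(ax);axb=(Ba[0]+Ba[1]-Ba[2]-Ba[3])[:2];axb/=np.linalg.norm(axb)
print("axis",ax,axb,"yaw off +y",np.arctan2(-ax[0],ax[1]),np.arctan2(-axb[0],axb[1]))
fr=(R[0]+R[3])[:2]/2; O1=fr-0.160*ax; O2=N.mean(0)[:2]-0.08*ax; O3=(R[1]+R[2])[:2]/2+.26*ax
bc=B.mean(0)[:2];print("origins",O1,O2,O3,"board c",bc,"rear mid",B[:2].mean(0),"to go",[(o-bc)@ax for o in(O1,O2,O3)])
# scene cross-check of the rear/front: bystanders by depth skipped; bowl rim
print("spoon",ray("top",[[273,331],[356,329]],0.01).round(3).tolist())
E
```

```text
board [[0.6, -0.1041, 0.053], [0.4758, -0.1019, 0.053], [0.4819, 0.0982, 0.053], [0.6083, 0.0952, 0.053]] [np.float64(0.1243), np.float64(0.2002), np.float64(0.1264), np.float64(0.1995)]
notch [[0.5931, 0.2047, 0.028], [0.593, 0.1819, 0.028], [0.5015, 0.2064, 0.028], [0.5014, 0.1831, 0.028]]
rails [[0.609, 0.2736, 0.028], [0.598, -0.147, 0.028], [0.4777, -0.1444, 0.028], [0.4892, 0.2761, 0.028]] [np.float64(0.4208), np.float64(0.1204), np.float64(0.4207), np.float64(0.1199)]
base [[0.4652, 0.2857, 0.012], [0.6344, 0.2835, 0.012], [0.6205, -0.1598, 0.012], [0.4523, -0.1515, 0.012]]
axis [0.02675458 0.99964203] [0.03041996 0.99953721] yaw off +y -0.026757775867323252 -0.030424656005755984
origins [0.54481683 0.1149512 ] [0.54511844 0.1140377 ] [0.54479749 0.11422855] board c [ 0.54150057 -0.00315089] rear mid [ 0.53789069 -0.10299935  0.053     ] to go [np.float64(0.11814853860207505), np.float64(0.11724342839900188), np.float64(0.11742562591302722)]
spoon [[0.399, 0.161, 0.01], [0.403, 0.001, 0.01]]
```

```bash
python3 -c "
from h import *
print(np.round(camera_model('wrist')['mount'],3).tolist())"
python3 -m creep '[[0,0,-0.149,0,0,0,255],[0,0,-0.149,0,0,0,255],[0,0,-0.149,0,0,0,255],[0,0,-0.149,0,0,0,255],[0,0,-0.149,0,0,0,255],[0,0,-0.149,0,0,0,255],[0,0,-0.149,0,0,0,255],[0,0,-0.149,0,0,0,255]]' 40
cat >> h.py <<'E'
from scipy.spatial.transform import Rotation as Ro
def delta(target,yaw=None):
    o=get_obs();R=Ro.from_quat(o["ee_rot"]);x=R.apply([1,0,0])
    print("t",o["clock"].round(2) if hasattr(o["clock"],'round') else o["clock"],"pos",np.round(o["position"],4),"yaw",np.arctan2(x[1],x[0]).round(4),"z",R.apply([0,0,1]).round(4),"F",np.round(o["ft_force"],2),"grip",o["grip_width"])
    print("tool delta mm",(R.inv().apply(np.array(target)-o["position"])*1000).round(1))
E
python3 -c "
from h import *
delta([0.537,-0.140,0.256])"
```

```text
[[0.0, -0.946, -0.323, 0.082], [1.0, 0.0, -0.0, 0.001], [0.0, -0.323, 0.946, -0.118], [0.0, 0.0, 0.0, 1.0]]
clock: 0.9
position: [0.2159, -0.5863, 0.2558]
ee_rot: [0.714, 0.7, 0.0, -0.0]
ft_force: [-0.4, 0.5, -0.2]
grip_width: -0.003
t 0.9 pos [ 0.2159 -0.5863  0.2558] yaw 1.5509 z [-3.e-04  8.e-04 -1.e+00] F [-0.43  0.47 -0.19] grip -0.0027897293538292085
tool delta mm [4.526e+02 3.122e+02 1.000e-01]
```

```bash
python3 -m creep '[[0,0,0,38,26,0,255],[0,0,0,38,26,0,255],[0,0,0,38,26,0,255],[0,0,0,38,26,0,255],[0,0,0,38,26,0,255],[0,0,0,38,26,0,255],[0,0,0,38,26,0,255],[0,0,0,38,26,0,255]]' >/dev/null
python3 -m creep '[[0,0,0,38,26,0,255],[0,0,0,38,26,0,255],[0,0,0,38,26,0,255],[0,0,0,30,26,0,255],[0,0,0,0,0,0,255]]'
python3 -c "
from h import *
delta([0.537,-0.143,0.062])
p,d=camera('wrist');cv2.imwrite('pics/w1.png',p)
p,d=camera('scene');cv2.imwrite('pics/s1.png',p)"
```

```text
clock: 2.2
position: [0.5419, -0.1407, 0.256]
ee_rot: [0.713, 0.701, 0.001, -0.001]
ft_force: [-0.5, -0.5, -0.6]
grip_width: 0.003
t 2.2 pos [ 0.5419 -0.1407  0.256 ] yaw 1.5529 z [ 8.0e-04  2.8e-03 -1.0e+00] F [-0.48 -0.46 -0.65] grip 0.0027455570308178336
tool delta mm [ -2.9  -5.1 194. ]
```

```bash
python3 -m creep '[[0,0,0,-2,-4,40,255],[0,0,0,0,0,40,255],[0,0,0,0,0,40,255],[0,0,0,0,0,30,255],[0,0,0,0,0,20,255],[0,0,0,0,0,0,255]]'
python3 -c "
from h import *
delta([0.537,-0.143,0.062])
p,d=camera('wrist');cv2.imwrite('pics/w2.png',p)
p,d=camera('scene');cv2.imwrite('pics/s2.png',p)"
```

```text
clock: 2.9
position: [0.5327, -0.15, 0.0835]
ee_rot: [0.717, 0.697, -0.002, -0.002]
ft_force: [-0.3, -0.7, 0.4]
grip_width: 0.006
t 2.9 pos [ 0.5327 -0.15    0.0835] yaw 1.5425 z [-5.4e-03  9.0e-04 -1.0e+00] F [-0.29 -0.73  0.42] grip 0.0062517466731383765
tool delta mm [ 7.1  4.2 21.4]
```

View pics/s2.png

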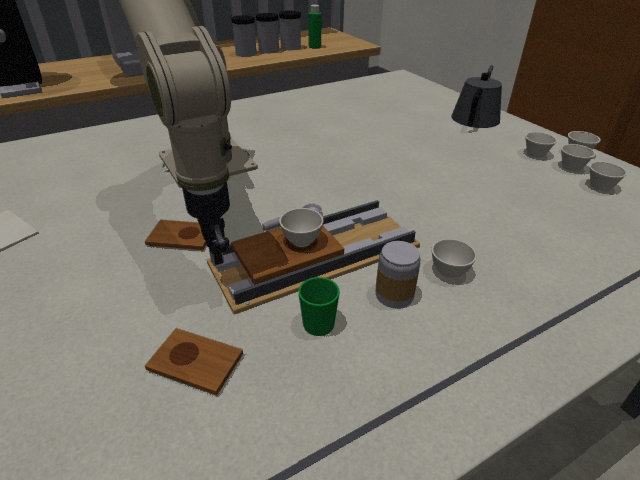

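View pics/w2.png

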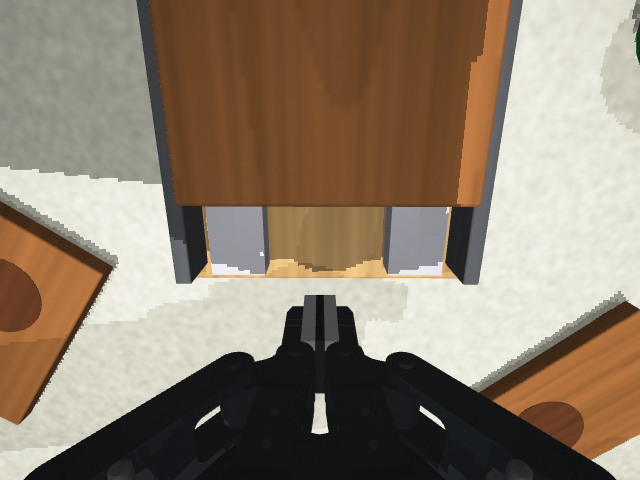

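The wrist view shows the fingertips (320,300) centred between the rails, behind the board's rear edge (row 207). The scene view shows the arm clear of everything.

```bash
python3 -m creep '[[0,0,0,0,4,10,255],[0,0,0,2,0,10,255],[0,0,0,0,0,0,255],[0,0,0,0,0,0,255]]'
python3 -c "
from h import *
delta([0.5377,-0.117,0.061])"
```

```text
clock: 3.4
position: [0.5394, -0.1466, 0.0662]
ee_rot: [0.716, 0.698, -0.0, -0.0]
ft_force: [-0.5, 0.2, 0.5]
grip_width: 0.0
t 3.4 pos [ 0.5394 -0.1466  0.0662] yaw 1.5451 z [-3.e-04  1.e-04 -1.e+00] F [-0.51  0.17  0.45] grip 0.0002784096750692842
tool delta mm [29.5 -2.5  5.2]
```

```bash
python3 -m creep '[[0,0,0,5,-1,4,255],[0,0,0,5,0,1,255],[0,0,0,5,0,0,255],[0,0,0,5,0,0,255],[0,0,0,3,0,0,255],[0,0,0,2,0,0,255],[0,0,0,2,0,0,255],[0,0,0,0,0,0,255]]'
python3 -c "
from h import *
delta([0.541,0.003,0.061])"
```

```text
clock: 4.2
position: [0.5392, -0.1196, 0.0613]
ee_rot: [0.716, 0.698, 0.0, 0.0]
ft_force: [-0.4, -0.3, 0.9]
grip_width: -0.003
t 4.2 pos [ 0.5392 -0.1196  0.0613] yaw 1.545 z [ 1.e-04 -1.e-04 -1.e+00] F [-0.43 -0.26  0.86] grip -0.0027365515106883846
tool delta mm [122.6  -1.4   0.3]
```

```bash
python3 -m creep '[[0,0,0,2,0,0,255],[0,0,0,2,0,0,255],[0,0,0,2,0,0,255],[0,0,0,2,0,0,255],[0,0,0,2,0,0,255],[0,0,0,2,0,0,255]]'
python3 -m creep '[[0,0,0,2,0,0,255],[0,0,0,2,0,0,255],[0,0,0,2,0,0,255],[0,0,0,2,0,0,255],[0,0,0,2,0,0,255],[0,0,0,2,0,0,255],[0,0,0,2,0,0,255],[0,0,0,2,0,0,255]]'
python3 -c "
from h import *
delta([0.541,0.003,0.061])
p,d=camera('wrist');cv2.imwrite('pics/w3.png',p)"
```

```text
clock: 4.8
position: [0.5395, -0.1081, 0.0613]
ee_rot: [0.716, 0.698, -0.0, 0.0]
ft_force: [-0.7, -3.1, -0.5]
grip_width: -0.002
clock: 5.6
position: [0.54, -0.0917, 0.0613]
ee_rot: [0.716, 0.698, -0.0, 0.0]
ft_force: [0.0, -2.9, -0.9]
grip_width: 0.002
t 5.6 pos [ 0.54   -0.0917  0.0613] yaw 1.5447 z [ 0.e+00 -1.e-04 -1.e+00] F [ 0.05 -2.93 -0.87] grip 0.0016338948119433328
tool delta mm [94.7 -1.4  0.3]
```

View pics/w3.png

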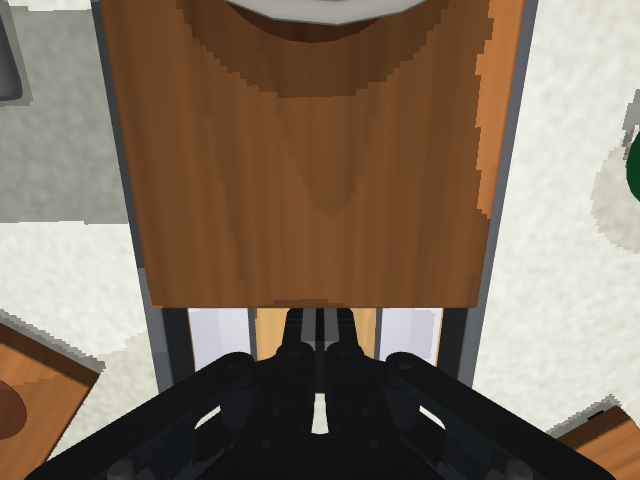

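The fingertip is on the middle of the rear face (row 305), pushing steadily at about 3 N. The bowl is well ahead of it (top of the picture). I'll carry on.

```bash
python3 -m creep '[[0,0,0,3,0,0,255],[0,0,0,3,0,0,255],[0,0,0,3,0,0,255],[0,0,0,3,0,0,255],[0,0,0,3,0,0,255],[0,0,0,3,0,0,255],[0,0,0,3,0,0,255],[0,0,0,3,0,0,255]]'
python3 -m creep '[[0,0,0,3,0,0,255],[0,0,0,3,0,0,255],[0,0,0,3,0,0,255],[0,0,0,3,0,0,255],[0,0,0,3,0,0,255],[0,0,0,3,0,0,255],[0,0,0,3,0,0,255],[0,0,0,3,0,0,255]]'
python3 -m creep '[[0,0,0,3,0,0,255],[0,0,0,3,0,0,255],[0,0,0,3,0,0,255],[0,0,0,3,0,0,255],[0,0,0,3,0,0,255],[0,0,0,3,0,0,255],[0,0,0,3,0,0,255],[0,0,0,2,0,0,255]]'
python3 -c "
from h import *
delta([0.541,0.003,0.061])
p,d=camera('top');cv2.imwrite('pics/t4.png',p)"
```

```text
clock: 6.45
position: [0.5406, -0.0675, 0.0613]
ee_rot: [0.716, 0.698, -0.0, 0.0]
ft_force: [0.1, -3.1, -0.1]
grip_width: -0.0
clock: 7.25
position: [0.5412, -0.0435, 0.0613]
ee_rot: [0.716, 0.698, -0.0, 0.0]
ft_force: [-0.3, -3.0, 0.3]
grip_width: 0.002
clock: 8.05
position: [0.5418, -0.0204, 0.0613]
ee_rot: [0.716, 0.698, 0.0, 0.0]
ft_force: [-0.6, -2.9, 0.4]
grip_width: 0.0
t 8.05 pos [ 0.5418 -0.0204  0.0613] yaw 1.545 z [ 1.e-04  0.e+00 -1.e+00] F [-0.56 -2.87  0.35] grip 0.0002443217340890202
tool delta mm [23.4 -1.4  0.3]
```

View pics/t4.png

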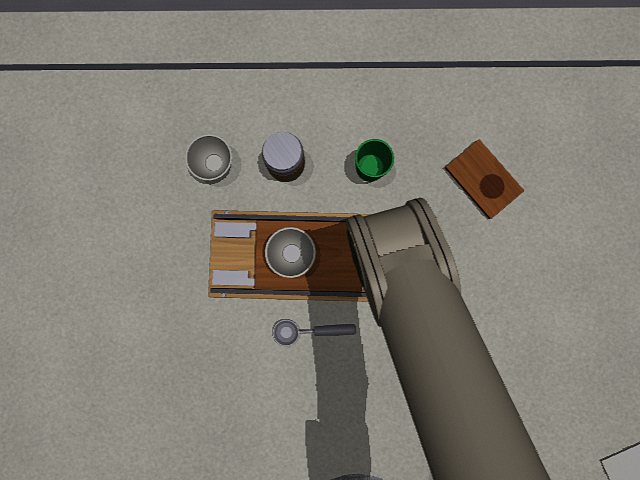

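The board's front edge is now at about column 254, so roughly 19 mm is left. The bowl is riding along and nothing else has moved. I'll slow down.

```bash
python3 -m creep '[[0,0,0,2,0,0,255],[0,0,0,2,0,0,255],[0,0,0,2,0,0,255],[0,0,0,2,0,0,255],[0,0,0,2,0,0,255],[0,0,0,1,0,0,255],[0,0,0,1,0,0,255]]'
python3 -m creep '[[0,0,0,1,0,0,255],[0,0,0,1,0,0,255],[0,0,0,1,0,0,255],[0,0,0,1,0,0,255]]'
python3 -c "
from h import *
p,d=camera('wrist');cv2.imwrite('pics/w5.png',p)"
```

```text
clock: 8.8
position: [0.5421, -0.0087, 0.0613]
ee_rot: [0.716, 0.698, -0.0, 0.0]
ft_force: [-0.1, -3.7, -1.1]
grip_width: 0.003
clock: 9.2
position: [0.5422, -0.0048, 0.0613]
ee_rot: [0.716, 0.698, -0.0, 0.0]
ft_force: [0.6, -2.9, -0.2]
grip_width: -0.001
```

View pics/w5.png

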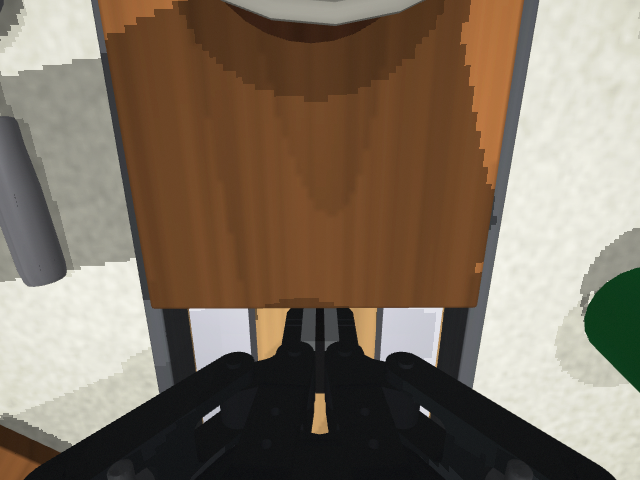

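Not dropped yet: the view is unchanged and the push is still about 3 N. I'll go on in 1 mm rows.

```bash
python3 -m creep '[[0,0,0,1,0,0,255],[0,0,0,1,0,0,255],[0,0,0,0,0,0,255]]'
python3 -m creep '[[0,0,0,1,0,0,255],[0,0,0,1,0,0,255],[0,0,0,0,0,0,255]]'
```

```text
clock: 9.55
position: [0.5423, -0.0025, 0.0613]
ee_rot: [0.716, 0.698, 0.0, -0.0]
ft_force: [0.4, -2.3, -1.2]
grip_width: -0.002
clock: 9.85
position: [0.5423, -0.0001, 0.0614]
ee_rot: [0.716, 0.698, 0.0, -0.0]
ft_force: [0.2, -0.7, -1.0]
grip_width: -0.002
```

```bash
cat > w.py <<'E'
from h import *
import sys
p,d=camera('wrist');cv2.imwrite(f'pics/{sys.argv[1]}.png',p)
for uv in [(200,200),(200,280),(430,200),(430,280)]: print(uv,np.median(d[uv[1]-3:uv[1]+4,uv[0]-3:uv[0]+4]).round(4))
m=np.array(camera_model('wrist')['mount']);K=np.array(camera_model('wrist')["camera_matrix"])
o=get_obs();R=Ro.from_quat(o["ee_rot"]).as_matrix()
for uv in [(200,150),(200,200),(200,280),(430,200),(430,280)]:
    z=np.median(d[uv[1]-3:uv[1]+4,uv[0]-3:uv[0]+4]);c=np.linalg.inv(K)@[uv[0],uv[1],1]*z
    print((R@(m[:3,:3]@c+m[:3,3])+o["position"]).round(4))
E
python3 w.py w6
```

```text
(200, 200) 0.1354
(200, 280) 0.1463
(430, 200) 0.1354
(430, 280) 0.1461
[0.5005 0.0713 0.0461]
[0.4981 0.0531 0.0463]
[0.4937 0.0201 0.046 ]
[0.5844 0.0509 0.0463]
[0.5868 0.0178 0.0463]
```

View pics/w6.png

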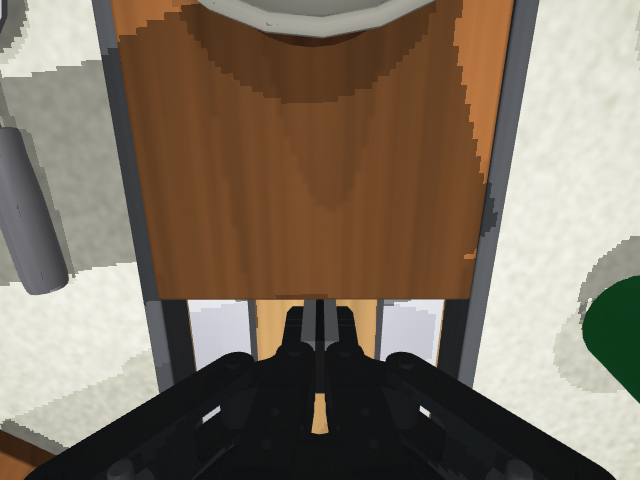

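It has dropped. The board's top is at 46 mm at every sampled point (it was 53 mm), which matches lying flat on the rails, and the push force has vanished. I'll back off, then go up and clear.

```bash
python3 -m creep '[[0,0,0,-5,0,0,255],[0,0,0,-10,0,0,255],[0,0,0,-20,0,0,255],[0,0,0,-20,0,0,255],[0,0,0,0,0,-20,255],[0,0,0,0,0,-40,255],[0,0,0,0,0,-40,255],[0,0,0,0,0,-40,255]]'
python3 -m creep '[[0,0,0,-20,0,-40,255],[0,0,0,-40,0,0,255],[0,0,0,-40,0,0,255],[0,0,0,-40,0,0,255],[0,0,0,-40,0,0,255],[0,0,0,-40,0,0,255],[0,0,0,-20,0,0,255],[0,0,0,0,0,0,255]]'
python3 - <<'E'
from h import *
p,d=camera("top");cv2.imwrite("pics/t7.png",p)
q,_=camera("scene");cv2.imwrite("pics/s7.png",q)
cv2.imwrite("pics/crop7.png",cv2.resize(p[200:310,200:450],None,fx=3.2,fy=3.2,interpolation=cv2.INTER_CUBIC))
p0=cv2.imread("pics/top0.png")
for n,(x0,y0,x1,y1) in dict(spare=(180,125,240,195),tin=(255,125,312,190),cup=(340,130,400,190),spoon=(265,312,362,352)).items():
    print(n,"mean diff",cv2.absdiff(p,p0)[y0:y1,x0:x1].mean().round(2))
E
```

```text
clock: 10.7
position: [0.5405, -0.0566, 0.2029]
ee_rot: [0.716, 0.698, 0.0, -0.0]
ft_force: [-0.5, 0.5, 0.1]
grip_width: -0.001
clock: 11.5
position: [0.5332, -0.2998, 0.2407]
ee_rot: [0.718, 0.696, -0.001, -0.0]
ft_force: [-0.6, -0.5, 0.7]
grip_width: -0.0
spare mean diff 4.91
tin mean diff 5.07
cup mean diff 4.41
spoon mean diff 5.27
```

View pics/crop7.png

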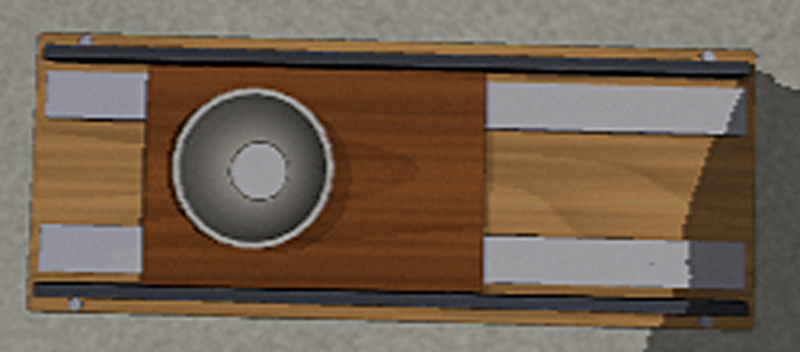

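View pics/s7.png

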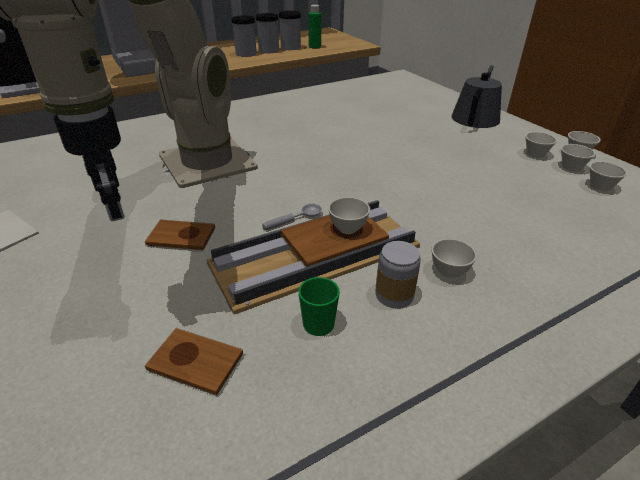

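The crop shows the board now spanning columns 142–486, with the bowl upright on it. The arm is clear. I'll do one numeric check, then hand in.

```bash
python3 - <<'E'
from h import *
f=lambda c:np.array(c)/3.2+[200,200]-0.35
B=ray("top",f([[486,75],[483,293],[142,284],[147,68]]),0.046)
ax=np.array([.0268,.9996]);e=(B.mean(0)[:2]-[.5449,.1144])@ax
print("board x in rails mm",e*1000)
d=camera("top")[1];m=camera_model("top");K=np.array(m["camera_matrix"]);R=np.array(m["R"]);t=np.array(m["t"])
for uv in [(250,228),(250,283),(345,232),(345,283)]:
    z=np.median(d[uv[1]-3:uv[1]+4,uv[0]-3:uv[0]+4]);print(uv,(R.T@(np.linalg.inv(K)@[*uv,1]*z-t)).round(4))
hand_in()
E
```

```text
board x in rails mm -3.339279683695634
(250, 228) [0.5952 0.2015 0.0469]
(250, 283) [0.4919 0.2007 0.0462]
(345, 232) [0.5871 0.0223 0.0467]
(345, 283) [0.4916 0.023  0.0466]
the job is handed in; nothing more can be done
```

The board is in its notches and I have handed the job in; the hand-in reports no verdict. With the gripper shut, I pushed the middle of the board's rear face about 115 mm along the rails at about 3 N. The push force then fell to 0.7 N and the board dropped. I backed off, raised the arm and moved it clear, finishing at about 11.6 s of the 40 s.

Last checks:
- **Height and level:** the top of the board reads 46 to 47 mm at four points, against 46 mm for a seated board and 53 mm before. It is level to within about 0.7 mm.
- **Position along the rails:** it measures about 3 mm short of the rails' origin. That is inside the 7 mm limit and within the notch play, and the camera error is about 2 mm.
- **Bowl on the board:** it stands upright on the board in both the top and scene views.
- **Bystanders:** the spare bowl, cup, tin and spoon look unmoved. I compared them only by before-and-after pictures and by eye, and did not measure their positions again.
- **Disagreements:** no check failed. The arm strayed up to about 9 mm from its commanded path on the way down, behind the board. I corrected this before contact.

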